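Assemble a small sieve stack on the shaker

TASK

Build the sieve stack on the shaker for a particle-size run: put the receiver pan into the shaker's seat ring, then the fine sieve on the pan, the coarse sieve on the fine one, and close it with the knobbed lid on top. Each part must be upright and fully seated in the one below; leave the petri dish, the marker and the brown dropper bottle where they are.

Things in the scene. Friction and masses are not known exactly. Their poses are not given: they have to be found in the camera images.
- shaker: Sieve shaker, fixed to the bench: grey box 118 x 118 mm, 30 mm high, with a dial and a switch on the front, and on its top in the middle an aluminium seat ring (66 mm outside, 54 mm inside diameter, rim 46 mm above the bench, 10 mm deep). Origin: centre of its underside, on the bench; z up. The pan's foot goes into the seat ring; when seated, the pan's origin is 38 mm above this origin.
- pan: Receiver pan: round steel cup 60 mm in diameter with a SOLID floor, 34 mm high. Origin: centre of its underside, z up. Foot: lowest 8 mm, tapering from 49 to 43 mm diameter; it drops into the open top (54 mm bore) of what is below until the 60 mm body's shoulder rests on that rim. Body 8 to 34 mm above the origin, wall 3 mm, open top 54 mm. A seated fine sieve's origin is 26 mm above this origin.
- fine_sieve: Fine sieve: round steel frame 60 mm in diameter, 38 mm high in all, same foot and bore as the pan, with a fine close wire mesh (2.6 mm pitch) for a floor. Origin: centre of its underside; z up. Body from 8 to 38 mm above the origin. When nested, the coarse sieve's origin is 30 mm above this origin.
- coarse_sieve: Coarse sieve: like the fine one but the tallest, 52 mm high in all, with a wide open grid (10 mm pitch) for a floor. 60 mm in diameter, same foot and bore. Origin: centre of its underside; z up. Body from 8 to 52 mm above the origin. When nested, the lid's origin is 44 mm above this origin.
- lid: Lid: steel disc 60 mm in diameter, same 8 mm foot beneath, plate from 8 to 13 mm above the origin, and in the middle a round knob (18 mm diameter) whose thick part runs from 20 to 34 mm above the origin, on a 15 mm neck. Origin: centre of its underside; z up.
- petri_a: Bystander: covered petri dish, 62 mm in diameter, 14 mm high. Origin: centre of its underside.
- marker: Bystander: marker pen lying on the bench, 130 mm long, 13 mm thick. Origin: middle of its underside; long axis = its y.
- dropper_bottle: Bystander: small brown dropper bottle standing near the bench's right end, 29 mm in diameter, 92 mm high, red rubber top. Origin: centre of its underside.

How it is judged:
At the end, for the whole second after the job is handed in: From the bottom up: pan in the shaker's seat, fine sieve on the pan, coarse sieve on the fine sieve, lid on the coarse sieve; each within 5 mm of the axis of the part below and within 3 mm of its fully seated height, tilted less than 0.06 rad, and at rest (under 0.02 m/s) (horizontal distance between pan and shaker below 0.005 m and z of pan in the frame of shaker between 0.035 and 0.041 m and horizontal distance between fine_sieve and pan below 0.005 m and z of fine_sieve in the frame of pan between 0.023 and 0.029 m and horizontal distance between coarse_sieve and fine_sieve below 0.005 m and z of coarse_sieve in the frame of fine_sieve between 0.027 and 0.033 m and horizontal distance between lid and coarse_sieve below 0.005 m and z of lid in the frame of coarse_sieve between 0.041 and 0.047 m and angle between each of pan, fine_sieve, coarse_sieve, lid's own z axis and vertical below 0.06 rad and linear speed of each of pan, fine_sieve, coarse_sieve, lid below 0.02 m/s); the robot touches nothing.
It fails at once if the petri dish is pushed more than 30 mm from its place (distance of petri_a from where it was at the start of the episode above 0.03 m).
It fails at once if the marker is pushed more than 30 mm from its place (distance of marker from where it was at the start of the episode above 0.03 m).
It fails at once if the dropper bottle is pushed more than 30 mm from its place (distance of dropper_bottle from where it was at the start of the episode above 0.03 m).
It also fails if it takes over 128 s, if anything falls off the work surface, if the arm or the gripper's body presses on something with over 40 N, if the wrist force passes 120 N, or if a joint passes its speed limit or range.

ROBOT

A 7-joint arm with a two-finger parallel gripper is mounted at the origin on a cart in front of the work surface, level with it; the furniture and walls round the work are solid. World frame = base frame: x ahead of the robot, y to its left, z up, the work surface at z = 0. Lengths are in m, angles in rad, forces in N, time in s.
With the tool pointing down it reaches from about 0.4 to 0.85 m from the base axis. Payload 6.9 kg.
Tool frame: the origin (TCP) lies midway between the tips of the shut fingers; the grasp point (between the pads) lies 19 mm behind it; x points along the fingers, z is the direction in which the jaws open and shut, and the axes are right-handed (so a half turn about x gives the same grasp; the last joint's range is limited). The gripper opens to 85 mm and grips with 20 to 120 N. Pads are 22 mm wide; open, the fingers measure 114 mm over their backs; the gripper's body (76 mm by 85 mm) begins 54 mm behind the grasp point. The pads swing forward as they close: fully open they stand 13 mm farther back than shut.
Start: joints at [-1.024, 0.507, -0.238, 1.5, 0.126, 1.149, -0.155], TCP at [0.267, 0.565, 0.231] pointing down, gripper open.
Joint ranges: [-3.08, 3.08], [-0.24, 2.05], [-1.43, 1.35], [0, 2.5], [-1.52, 4.66], [0.17, 1.96], [-2.89, 2.89]. Speed limits (rad/s): [2.39, 2.39, 3.14, 3.14, 3.14, 3.14, 3.14].

INTERFACE

Orientations are given as a 3x3 rotation matrix whose columns are the frame's x, y, z axes.
In Python, from bench import ctrl, imaging, finish_job gives the robot as it stands.
- The arm moves only by the tool jog_arm, never from a script. Its argument "rows" is one flat list of numbers, 7 for each row, row after row: the gripper command: -1 is shut, 1 is fully open, values between are in proportion, then the shift along the world's x, y, z in m, then the turn, a rotation vector about the world's x, y, z in rad. In form: [hand, dx, dy, dz, ax, ay, az, hand, dx, dy, dz, ax, ay, az, ...]. A call has exactly 8 rows; each row shifts and turns the pose as measured when the row begins; what a row does not reach is not made up. A row lasts 1/12 s, in which the tool goes at most 41.7 mm and 7.16 degrees, less where a joint would pass 70% of its speed; a pose out of reach is approached as far as the arm can. A call with a gripper value outside its range is refused whole. The fingers move at their own pace and stop on an object; the grip force is fixed at half the most. Time passes only in rows, so rows that do not move let the fingers close, or fill a call up. It gives the time, the measured TCP pose, the force and the opening at its end, in the units of the state.
- ctrl.state(): the state, without advancing time (a new reading comes with each control period).
- imaging.snapshot(name): name is "scene" or "top" or "wrist"; returns a dict with "color" (420x560x3 uint8, red, green, blue), "depth" (420x560 float32, m along the optical axis (not along the pixel's ray), 0 where there is no reading), "fx", "fy", "cx", "cy" (pixels), "pose" (4x4, takes a point from camera to world coordinates). Camera axes: x right, y up, looking along -z (the intrinsics and any distortion apply to the point x, -y, -z); pixel columns grow to the right and rows downward; lengths in m; the calibration is good to about 2 mm. A picture is of the moment at which its call begins.
- finish_job(): hands the job in, once; it reports no verdict.
The state is a dict: "t": time; "joints": joint angles; "qd": joint speeds; "joint_efforts": joint torques, N m; "eef_pos": TCP position; "ee_rot": TCP orientation; "ft_force": force on the tool from outside, world axes, zero at the start; "wrist_torque": the same for the moment, N m; "grip_width": finger opening in m.
Only numpy, scipy, OpenCV 4.12 (cv2) and the standard library are available. Lean on these libraries where they do the work, as an engineer would, in place of code of your own. Each camera call takes 0.05 s, during which the arm holds its last target. There are 200 camera calls.

## Working session

There is one attempt and no reset: what is moved stays moved. The work goes in short steps, Python scripts to look and compute and a tool call to move; the robot and the scene stay as the last step left them, time stands still between calls to the robot, and variables do not carry over. Pictures are saved under pics/ and viewed, about 12 in all and at most 16, crops included, and the job is handed in when it is done.

Besides the shell and the picture viewer there is one more tool, called after "Call:" by a JSON object that holds its "op" and its "data", one argument or row to a line. jog_arm: Moves the arm, as the interface text tells. Its arguments: {"type":"object","properties":{"rows":{"type":"array"}},"required":["rows"]}

```bash
ls; mkdir -p pics
cat > h.py <<'E'
import numpy as np, cv2
from bench import ctrl, imaging, finish_job
def snap(n, f=None):
    s=imaging.snapshot(n)
    if f: cv2.imwrite('pics/'+f, s['color'][:,:,::-1])
    return s
def pts(s):
    d=s['depth']; v,u=np.mgrid[:d.shape[0],:d.shape[1]]
    P=np.stack([(u-s['cx'])/s['fx']*d, -(v-s['cy'])/s['fy']*d, -d],-1)
    return P@s['pose'][:3,:3].T+s['pose'][:3,3]
def ray(s,u,v,z):
    d=s['pose'][:3,:3]@np.array([(u-s['cx'])/s['fx'],-(v-s['cy'])/s['fy'],-1]); o=s['pose'][:3,3]
    return o+d*(z-o[2])/d[2]
def px(s,p):
    q=s['pose'][:3,:3].T@(np.asarray(p)-s['pose'][:3,3]); return s['cx']+s['fx']*q[0]/-q[2], s['cy']-s['fy']*q[1]/-q[2]
E
python3 - <<'E'
from h import *
import pickle
np.set_printoptions(precision=4,suppress=True)
print({k:np.round(v,3) for k,v in ctrl.state().items()})
a=snap('scene','scene0.png');b=snap('top','top0.png');c=snap('wrist')
for s in (a,b,c): print({k:s[k] for k in s if k not in('color','depth')}, s['depth'].min(), s['depth'].max())
pickle.dump((a,b,c),open('s0.pkl','wb'))
E
```

```text
pics
{'t': np.float64(0.0), 'joints': array([-1.025,  0.508, -0.238,  1.501,  0.126,  1.149, -0.155]), 'qd': array([ 0.001,  0.001, -0.   ,  0.001, -0.001, -0.001, -0.001]), 'joint_efforts': array([ -0.001, -62.058,  -2.187, -24.966,   0.013,   0.012,  -0.   ]), 'eef_pos': array([0.267, 0.565, 0.23 ]), 'ee_rot': array([[-0.001, -0.904,  0.427],
       [-0.002,  0.427,  0.904],
       [-1.   , -0.   , -0.002]]), 'ft_force': array([-0.218,  0.126, -0.144]), 'wrist_torque': array([0.028, 0.022, 0.01 ]), 'grip_width': np.float64(0.086)}
{'fx': 437.7043468838184, 'fy': 437.7043468838184, 'cx': 283.8832044040762, 'cy': 212.16524947780425, 'pose': array([[ 0.8249,  0.2661, -0.4987, -0.02  ],
       [-0.5652,  0.3763, -0.7341, -0.9115],
       [-0.0077,  0.8875,  0.4608,  0.5524],
       [ 0.    ,  0.    ,  0.    ,  1.    ]])} 0.0 3.9999406
{'fx': 481.92545717198004, 'fy': 481.92545717198004, 'cx': 277.5733177816484, 'cy': 205.20940819829497, 'pose': array([[-0.1509,  0.9677, -0.2017,  0.3535],
       [-0.9885, -0.1478,  0.0307, -0.0561],
       [-0.0001,  0.2041,  0.979 ,  1.0733],
       [ 0.    ,  0.    ,  0.    ,  1.    ]])} 0.0 2.1419609
{'fx': 344.32967290264247, 'fy': 344.32967290264247, 'cx': 283.1676829999683, 'cy': 205.5976648134773, 'pose': array([[ 0.427 , -0.8593, -0.2816,  0.1935],
       [ 0.9043,  0.4053,  0.1343,  0.5983],
       [-0.0013, -0.312 ,  0.9501,  0.3729],
       [ 0.    ,  0.    ,  0.    ,  1.    ]])} 0.0 1.3775623
```

View pics/top0.png

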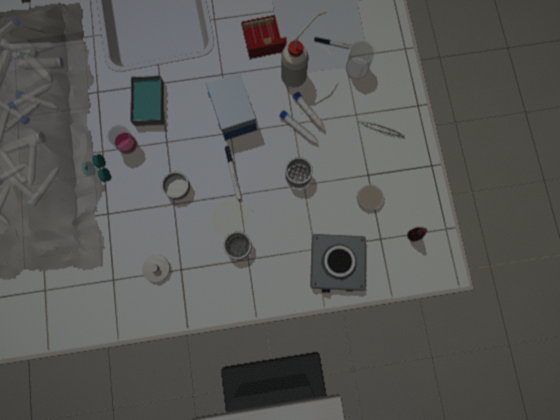

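View pics/scene0.png

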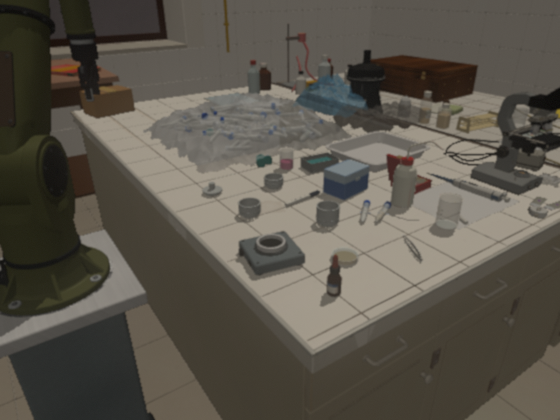

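The top view shows the pan at (177,187), fine sieve (237,246), coarse sieve (299,172), lid (156,268) and shaker ring (339,262). The bystanders are the petri dish (370,198), marker (234,173) and bottle (417,233). The scene view shows the same parts upright: pan (273,181), fine (249,208), coarse (327,214), lid (212,189), shaker (271,247).

Run:
```python
from h import *
import pickle
np.set_printoptions(precision=4,suppress=True)
a,b,c=pickle.load(open('s0.pkl','rb'))
P=pts(b);Q=pts(a)
for n,u,v,z in (('pan',177,187,.034),('fine',237,246,.038),('coarse',299,172,.052),('lid',156,268,.02),('shaker',339,262,.046),('petri',370,198,.014),('marker',234,173,.013),('bottle',417,233,.09)):
    g=ray(b,u,v,z)
    for s,X in(('top',P),('scene',Q)):
        m=(np.hypot(X[...,0]-g[0],X[...,1]-g[1])<.06)&(X[...,2]>.012 if n not in('petri','marker') else X[...,2]>.006)&(X[...,2]<.15)
        if n=='shaker': m&=X[...,2]>.037
        p=X[m]
        if len(p)<5: print(n,s,'none',g);continue
        zt=np.percentile(p[:,2],95); r=p[p[:,2]>zt-.008]
        # outer circle of the rim pixels
        (cx,cy),rad=cv2.minEnclosingCircle(r[:,:2].astype(np.float32))
        print(n,s,'ray',g[:2],'ztop',round(zt,4),'circ',np.round([cx,cy,rad],4),len(r))
```

```text
pan top ray [0.6422 0.1259] ztop 0.0358 circ [0.6488 0.1312 0.0308] 157
pan scene ray [0.6422 0.1259] ztop 0.0342 circ [0.6466 0.1285 0.0333] 110
fine top ray [0.4912 0.0115] ztop 0.0395 circ [0.4941 0.0114 0.0306] 142
fine scene ray [0.4912 0.0115] ztop 0.0383 circ [0.4902 0.0105 0.0323] 135
coarse top ray [ 0.6305 -0.1459] ztop 0.0533 circ [ 0.6357 -0.1452  0.0308] 150
coarse scene ray [ 0.6305 -0.1459] ztop 0.0514 circ [ 0.6321 -0.1471  0.0322] 161
lid top ray [0.4726 0.1932] ztop 0.0348 circ [0.4727 0.1963 0.009 ] 59
lid scene ray [0.4726 0.1932] ztop 0.034 circ [0.4701 0.1947 0.0102] 29
shaker top ray [ 0.4236 -0.1987] ztop 0.0477 circ [ 0.4258 -0.1999  0.033 ] 266
shaker scene ray [ 0.4236 -0.1987] ztop 0.0469 circ [ 0.4244 -0.202   0.0343] 240
petri top ray [ 0.5568 -0.2976] ztop 0.0166 circ [ 0.5601 -0.2984  0.0319] 586
petri scene ray [ 0.5568 -0.2976] ztop 0.0151 circ [ 0.5584 -0.3006  0.032 ] 355
marker top ray [ 0.6611 -0.0025] ztop 0.0149 circ [ 0.6609 -0.0011  0.0598] 250
marker scene ray [ 0.6611 -0.0025] ztop 0.0137 circ [ 0.6612 -0.0043  0.0587] 109
bottle top ray [ 0.455  -0.3619] ztop 0.0882 circ [ 0.4584 -0.3788  0.0053] 22
bottle scene ray [ 0.455  -0.3619] ztop 0.0845 circ [ 0.457  -0.3817  0.0053] 41
```

Call:
{"op": "jog_arm", "data": {
  "rows": [1, 0.024, -0.027, 0, 0, 0, 0, 1, 0.024, -0.027, 0, 0, 0, 0, 1, 0.024, -0.027, 0, 0, 0, 0, 1, 0.024, -0.027, 0, 0, 0, 0, 1, 0.024, -0.027, 0, 0, 0, 0, 1, 0.024, -0.027, 0, 0, 0, 0, 1, 0.024, -0.027, 0, 0, 0, 0, 1, 0.024, -0.027, 0, 0, 0, 0]
}}

```text
t: 0.82
eef_pos: [0.4534, 0.3468, 0.2278]
ee_rot: [[-0.009, -0.913, 0.408], [0.0, 0.408, 0.913], [-1.0, 0.009, -0.004]]
ft_force: [1.3, 0.4, 0.5]
grip_width: 0.0854
```

Call:
{"op": "jog_arm", "data": {
  "rows": [1, 0.024, -0.027, 0, 0, 0, 0, 1, 0.024, -0.027, 0, 0, 0, 0, 1, 0.024, -0.027, 0, 0, 0, 0, 1, 0.024, -0.027, 0, 0, 0, 0, 1, 0.024, -0.027, 0, 0, 0, 0, 1, 0.024, -0.027, 0, 0, 0, 0, 1, 0.024, -0.027, 0, 0, 0, 0, 1, 0.015, -0.015, 0, 0, 0, 0]
}}

```text
t: 1.48
eef_pos: [0.6444, 0.1258, 0.2261]
ee_rot: [[-0.012, -0.911, 0.412], [-0.003, 0.412, 0.911], [-1.0, 0.009, -0.008]]
ft_force: [0.9, -0.2, -0.5]
grip_width: 0.0855
```

```bash
cat >> h.py <<'E'
from scipy.optimize import least_squares
def rim(s,g,zt,R=.0285,name=''):
    X=pts(s); m=(np.hypot(X[...,0]-g[0],X[...,1]-g[1])<.045)&(abs(X[...,2]-zt)<.006)&(s['depth']>0)
    p=X[m]
    if len(p)<20: print(name,'few',len(p)); return
    p=p[abs(p[:,2]-np.median(p[:,2]))<.003]
    f=least_squares(lambda c:np.hypot(p[:,0]-c[0],p[:,1]-c[1])-R,g[:2],loss='soft_l1',f_scale=.001)
    r=np.hypot(*(p[:,:2]-f.x).T)
    print(name,'c',np.round(f.x,4),'z',round(float(np.median(p[:,2])),4),'n',len(p),'r',np.round(np.percentile(r,[5,50,95]),4),'mec',np.round(sum(map(list,[cv2.minEnclosingCircle(p[:,:2].astype(np.float32))[0]]),[]),4))
    return f.x
G=dict(pan=(.647,.130,.034),fine=(.492,.011,.038),coarse=(.634,-.146,.052),shaker=(.425,-.201,.046))
def look(f=None,names=G):
    st=ctrl.state(); print('tcp',np.round(st['eef_pos'],4),'t',round(float(st['t']),2))
    s=snap('wrist',f)
    for n in names:
        u,v=px(s,G[n])
        if 20<u<540 and 20<v<400: print(int(u),int(v),end=' '); rim(s,G[n][:2],G[n][2],.030 if n=='shaker' else .0285,n)
    return s
E
python3 -c "
from h import *
look('w1.png')"
```

```text
tcp [0.6444 0.1258 0.2261] t 1.48
290 179 pan c [0.6483 0.1298] z 0.0334 n 635 r [0.0268 0.0283 0.03  ] mec [0.6487 0.1295]
101 81 fine c [0.4937 0.011 ] z 0.0373 n 924 r [0.0267 0.0283 0.0301] mec [0.4934 0.0106]
43 278 coarse c [ 0.6343 -0.1459] z 0.051 n 742 r [0.0266 0.0284 0.0301] mec [ 0.6347 -0.1467]
```

View pics/w1.png

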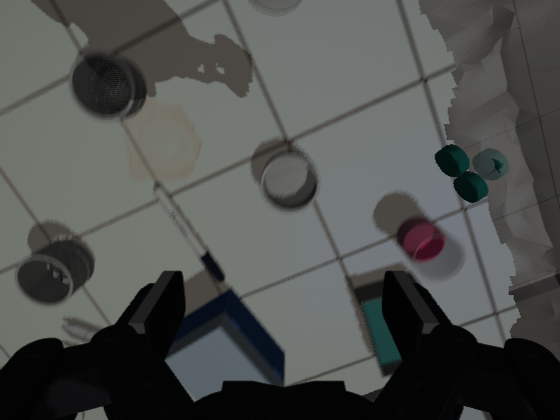

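The wrist view confirms pan (290,179), fine (101,81) and coarse (43,278), and the measured rim heights match. Next I descend on the pan.

Call:
{"op": "jog_arm", "data": {
  "rows": [1, 0.001, 0.001, -0.024, 0.003, -0.012, 0, 1, 0.001, 0.001, -0.024, 0, 0, 0, 1, 0.001, 0.001, -0.024, 0, 0, 0, 1, 0.001, 0.001, -0.024, 0, 0, 0, 1, 0, 0, -0.024, 0, 0, 0, 1, 0, 0, -0.024, 0, 0, 0, 1, 0, 0, -0.024, 0, 0, 0, 1, 0, 0, -0.01, 0, 0, 0]
}}

```text
t: 2.2
eef_pos: [0.6527, 0.1225, 0.0415]
ee_rot: [[0.007, -0.906, 0.423], [-0.002, 0.423, 0.906], [-1.0, -0.007, 0.001]]
ft_force: [0.1, 0.5, 0.1]
grip_width: 0.0856
```

Call:
{"op": "jog_arm", "data": {
  "rows": [1, -0.0045, 0.0075, 0, 0, -0.007, 0, 1, 0, 0, -0.01, 0, 0, 0, 1, 0, 0, -0.01, 0, 0, 0, 1, 0, 0, -0.01, 0, 0, 0, 1, 0, 0, -0.005, 0, 0, 0, 1, 0, 0, 0, 0, 0, 0, 1, 0, 0, 0, 0, 0, 0, 1, 0, 0, 0, 0, 0, 0]
}}

```text
t: 2.87
eef_pos: [0.648, 0.1324, 0.0046]
ee_rot: [[0.015, -0.907, 0.422], [-0.001, 0.422, 0.907], [-1.0, -0.014, 0.006]]
ft_force: [-0.0, 0.7, 0.2]
grip_width: 0.0855
```

Call:
{"op": "jog_arm", "data": {
  "rows": [1, 0, -0.0024, 0.001, 0, 0.015, 0, 1, 0, 0, 0, 0, 0, 0, -1, 0, 0, 0, 0, 0, 0, -1, 0, 0, 0, 0, 0, 0, -1, 0, 0, 0, 0, 0, 0, -1, 0, 0, 0, 0, 0, 0, -1, 0, 0, 0, 0, 0, 0, -1, 0, 0, 0, 0, 0, 0]
}}

```text
t: 3.53
eef_pos: [0.6496, 0.1301, 0.0087]
ee_rot: [[0.005, -0.906, 0.423], [0.0, 0.423, 0.906], [-1.0, -0.005, 0.002]]
ft_force: [0.2, -0.7, -0.8]
grip_width: 0.0584
```

Call:
{"op": "jog_arm", "data": {
  "rows": [-1, 0, 0, 0.01, 0, 0, 0, -1, 0, 0, 0.025, 0, 0, 0, -1, 0, 0, 0.025, 0, 0, 0, -1, 0, 0, 0.025, 0, 0, 0, -1, 0, 0, 0.025, 0, 0, 0, -1, 0, 0, 0.025, 0, 0, 0, -1, -0.014, -0.02, 0, 0, 0, 0, -1, -0.02, -0.03, 0, 0, 0, 0]
}}

```text
t: 4.2
eef_pos: [0.614, 0.0878, 0.151]
ee_rot: [[0.004, -0.911, 0.413], [0.005, 0.413, 0.911], [-1.0, -0.001, 0.006]]
ft_force: [0.2, -0.7, -2.0]
grip_width: 0.059
```

Call:
{"op": "jog_arm", "data": {
  "rows": [-1, -0.02, -0.03, 0, 0, 0, 0, -1, -0.02, -0.03, 0, 0, 0, 0, -1, -0.02, -0.03, 0, 0, 0, 0, -1, -0.02, -0.03, 0, 0, 0, 0, -1, -0.02, -0.03, 0, 0, 0, 0, -1, -0.02, -0.03, 0, 0, 0, 0, -1, -0.02, -0.03, 0, 0, 0, 0, -1, 0, 0, 0, 0, 0, 0]
}}

```text
t: 4.87
eef_pos: [0.4627, -0.1339, 0.158]
ee_rot: [[0.009, -0.91, 0.415], [0.002, 0.415, 0.91], [-1.0, -0.008, 0.006]]
ft_force: [-0.9, -0.8, -1.4]
grip_width: 0.0587
```

```bash
python3 -c "
from h import *
s=look('w2.png')
t=ctrl.state(); p=t['eef_pos']; G2=(p[0],p[1]); rim(s,G2,p[2]+.034-.006,name='held')
X=pts(s); m=(np.hypot(X[...,0]-p[0],X[...,1]-p[1])<.035)&(s['depth']>0); print(np.percentile(X[m][:,2]-p[2],[1,10,50,90,99]))"
```

```text
tcp [ 0.4627 -0.1339  0.158 ] t 4.87
471 155 fine c [0.4927 0.0096] z 0.0374 n 1246 r [0.0267 0.0283 0.03  ] mec [0.4926 0.0102]
350 371 coarse c [ 0.634  -0.1468] z 0.0512 n 270 r [0.0268 0.0286 0.03  ] mec [ 0.6315 -0.1483]
183 192 shaker c [ 0.4249 -0.2006] z 0.0453 n 1922 r [0.027  0.0297 0.0323] mec [ 0.4251 -0.201 ]
held c [ 0.4609 -0.1343] z 0.183 n 4656 r [0.0267 0.0284 0.0349] mec [ 0.4566 -0.1304]
[-0.15992144 -0.13086048  0.02215359  0.08233837  0.08831725]
```

View pics/w2.png

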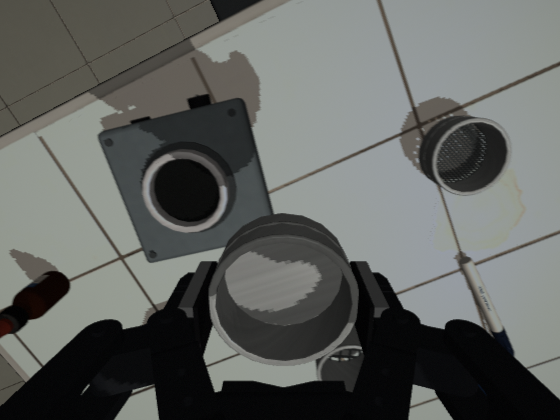

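The pan is held upright at (283,285) with its rim 25 mm above the TCP. The shaker ring shows at (183,192), and fine, coarse and the bystanders have not moved.

Call:
{"op": "jog_arm", "data": {
  "rows": [-1, -0.012, -0.022, 0, -0.002, 0.009, 0, -1, -0.012, -0.022, 0, 0, 0, 0, -1, -0.012, -0.022, 0, 0, 0, 0, -1, 0, 0, -0.02, 0, 0, 0, -1, 0, 0, -0.02, 0, 0, 0, -1, 0, 0, -0.02, 0, 0, 0, -1, 0, 0, -0.01, 0, 0, 0, -1, 0, 0, 0, 0, 0, 0]
}}

```text
t: 5.58
eef_pos: [0.4345, -0.1961, 0.092]
ee_rot: [[0.016, -0.912, 0.409], [-0.0, 0.409, 0.913], [-1.0, -0.015, 0.006]]
ft_force: [-0.5, 0.1, -1.4]
grip_width: 0.0591
```

Call:
{"op": "jog_arm", "data": {
  "rows": [-1, -0.008, -0.004, 0, 0, 0.016, 0, -1, 0, 0, 0, 0, 0, 0, -1, 0, 0, -0.008, 0, 0, 0, -1, 0, 0, -0.008, 0, 0, 0, -1, 0, 0, -0.005, 0, 0.004, 0, -1, 0, 0, 0, 0, 0, 0, -1, 0, 0, 0, 0, 0, 0, -1, 0, 0, 0, 0, 0, 0]
}}

```text
t: 6.25
eef_pos: [0.4292, -0.1988, 0.0719]
ee_rot: [[-0.001, -0.914, 0.406], [-0.001, 0.406, 0.914], [-1.0, 0.001, -0.001]]
ft_force: [0.9, 0.4, -1.3]
grip_width: 0.0587
```

Call:
{"op": "jog_arm", "data": {
  "rows": [-1, -0.0025, -0.0015, 0, 0, 0, 0, -1, 0, 0, 0, 0, 0, 0, -1, 0, 0, -0.005, 0, 0, 0, -1, 0, 0, -0.005, 0, 0, 0, -1, 0, 0, -0.005, 0, 0, 0, -1, 0, 0, -0.004, 0, 0, 0, -1, 0, 0, 0, 0, 0, 0, -1, 0, 0, 0, 0, 0, 0]
}}

```text
t: 6.92
eef_pos: [0.4266, -0.2007, 0.0512]
ee_rot: [[-0.001, -0.914, 0.406], [-0.001, 0.406, 0.914], [-1.0, 0.0, -0.001]]
ft_force: [0.5, -0.9, -1.8]
grip_width: 0.0587
```

Call:
{"op": "jog_arm", "data": {
  "rows": [-1, 0, 0, -0.003, 0, 0, 0, -1, 0, 0, -0.001, 0, 0, 0, -1, 0, 0, 0, 0, 0, 0, 1, 0, 0, 0, 0, 0, 0, 1, 0, 0, 0, 0, 0, 0, 1, 0, 0, 0, 0, 0, 0, 1, 0, 0, 0, 0, 0, 0, 1, 0, 0, 0.01, 0, 0, 0]
}}

```text
t: 7.58
eef_pos: [0.4266, -0.2005, 0.0563]
ee_rot: [[-0.001, -0.914, 0.406], [-0.001, 0.406, 0.914], [-1.0, 0.001, -0.001]]
ft_force: [-0.6, 1.0, -0.5]
grip_width: 0.0855
```

Call:
{"op": "jog_arm", "data": {
  "rows": [1, 0, 0, 0.02, 0, 0, 0, 1, 0, 0, 0.03, 0, 0, 0, 1, 0, 0, 0.03, 0, 0, 0, 1, 0, 0, 0.03, 0, 0, 0, 1, 0.005, 0.02, 0.01, 0, 0, 0, 1, 0.005, 0.02, 0, 0, 0, 0, 1, 0.005, 0.02, 0, 0, 0, 0, 1, 0, 0, 0, 0, 0, 0]
}}

```text
t: 8.25
eef_pos: [0.4418, -0.1396, 0.1855]
ee_rot: [[0.004, -0.912, 0.41], [-0.002, 0.41, 0.912], [-1.0, -0.004, -0.0]]
ft_force: [1.0, 0.5, -0.4]
grip_width: 0.0855
```

```bash
python3 -c "
from h import *
s=look(None,['fine','shaker'])
rim(s,(.425,-.2006),.072,name='pan seated?')
s=snap('top'); rim(s,(.425,-.2006),.073,name='top view pan')"
```

```text
tcp [ 0.4418 -0.1396  0.1855] t 8.25
468 170 fine c [0.4927 0.0096] z 0.0374 n 1013 r [0.0267 0.0283 0.03  ] mec [0.493  0.0102]
211 202 shaker c [ 0.4168 -0.1843] z 0.0486 n 2860 r [0.008  0.0265 0.0432] mec [ 0.4245 -0.2004]
pan seated? c [ 0.4254 -0.2005] z 0.0714 n 1054 r [0.0268 0.0283 0.0299] mec [ 0.4256 -0.201 ]
top view pan few 0
```

The pan is seated, with its rim at 0.0714 m against 0.072 expected. The fine sieve is next.

Call:
{"op": "jog_arm", "data": {
  "rows": [1, 0.0085, 0.025, 0, 0, 0, 0, 1, 0.0085, 0.025, 0, 0, 0, 0, 1, 0.0085, 0.025, -0.01, 0, 0, 0, 1, 0.0085, 0.025, -0.02, 0, 0, 0, 1, 0.0085, 0.025, -0.02, 0, 0, 0, 1, 0.0085, 0.025, -0.02, 0, 0, 0, 1, 0, 0, -0.01, 0, 0, 0, 1, 0, 0, 0, 0, 0, 0]
}}

```text
t: 9.02
eef_pos: [0.4925, 0.003, 0.1013]
ee_rot: [[0.003, -0.904, 0.426], [-0.009, 0.426, 0.904], [-1.0, -0.007, -0.007]]
ft_force: [-0.3, -0.8, 1.1]
grip_width: 0.0855
```

Call:
{"op": "jog_arm", "data": {
  "rows": [1, 0, 0.0073, 0, 0.009, 0.003, 0, 1, 0, 0, -0.015, 0, 0, 0, 1, 0, 0, -0.02, 0, 0, 0, 1, 0, 0, -0.02, 0, 0, 0, 1, 0, 0, -0.015, 0, 0, 0, 1, 0, 0, -0.01, 0, 0, 0, 1, 0, 0, 0, 0, 0, 0, 1, 0, 0, 0, 0, 0, 0]
}}

```text
t: 9.68
eef_pos: [0.4951, 0.0026, 0.023]
ee_rot: [[0.005, -0.899, 0.438], [-0.001, 0.438, 0.899], [-1.0, -0.005, 0.001]]
ft_force: [-0.3, -0.0, 0.5]
grip_width: 0.0857
```

Call:
{"op": "jog_arm", "data": {
  "rows": [1, -0.002, 0.0077, 0, 0, 0.005, 0, 1, 0, 0, 0, 0, 0, 0, 1, 0, 0, -0.007, 0, 0, 0, 1, 0, 0, -0.006, 0, 0, 0, 1, 0, 0, 0, 0, 0, 0, -1, 0, 0, 0, 0, 0, 0, -1, 0, 0, 0, 0, 0, 0, -1, 0, 0, 0, 0, 0, 0]
}}

```text
t: 10.35
eef_pos: [0.4953, 0.0099, 0.0132]
ee_rot: [[0.006, -0.897, 0.441], [-0.001, 0.441, 0.898], [-1.0, -0.005, 0.001]]
ft_force: [-0.7, -1.0, 4.9]
grip_width: 0.0579
```

Call:
{"op": "jog_arm", "data": {
  "rows": [-1, 0, 0, 0, 0, 0, 0, -1, 0, 0, 0, 0, 0, 0, -1, 0, 0, 0, 0, 0, 0, -1, 0, 0, 0.01, 0, 0, 0, -1, 0, 0, 0.02, 0, 0, 0, -1, 0, 0, 0.03, 0, 0, 0, -1, 0, 0, 0.03, 0, 0, 0, -1, 0, 0, 0.03, 0, 0, 0]
}}

```text
t: 11.02
eef_pos: [0.4896, 0.0098, 0.1338]
ee_rot: [[-0.009, -0.898, 0.44], [-0.001, 0.44, 0.898], [-1.0, 0.008, -0.005]]
ft_force: [0.8, 0.0, -2.2]
grip_width: 0.0575
```

Call:
{"op": "jog_arm", "data": {
  "rows": [-1, -0.005, -0.022, 0.01, 0, -0.009, 0, -1, -0.005, -0.022, 0.01, 0, 0, 0, -1, -0.005, -0.022, 0, 0, 0, 0, -1, -0.005, -0.022, 0, 0, 0, 0, -1, -0.005, -0.022, 0, 0, 0, 0, -1, -0.005, -0.022, 0, 0, 0, 0, -1, 0, -0.01, 0, 0, 0, 0, -1, 0, 0, 0, 0, 0, 0]
}}

```text
t: 11.68
eef_pos: [0.4606, -0.1355, 0.1687]
ee_rot: [[0.018, -0.9, 0.435], [-0.002, 0.435, 0.9], [-1.0, -0.017, 0.006]]
ft_force: [0.2, 0.6, -0.4]
grip_width: 0.0576
```

```bash
cat >> h.py <<'E'
def held(f,h,zrim,tip):
    "h: part height, zrim: rim z of stack, tip: TCP height above part underside"
    st=ctrl.state(); p=st['eef_pos']; print('tcp',np.round(p,4),'t',round(float(st['t']),2)); s=snap('wrist',f)
    c=rim(s,(.4254,-.2005),zrim,name='stack'); e=rim(s,p[:2],p[2]-tip+h,name='held')
    if c is not None and e is not None: print('target tcp',np.round(c+p[:2]-e,4))
    return s
E
python3 -c "
from h import *
held('w3.png',.038,.072,.0132)"
```

```text
tcp [ 0.4606 -0.1355  0.1687] t 11.68
stack c [ 0.4255 -0.2005] z 0.0714 n 1256 r [0.0268 0.0283 0.0299] mec [ 0.4257 -0.2012]
held c [ 0.4574 -0.1352] z 0.1927 n 4757 r [0.0267 0.0283 0.036 ] mec [ 0.4535 -0.1333]
target tcp [ 0.4287 -0.2008]
```

View pics/w3.png

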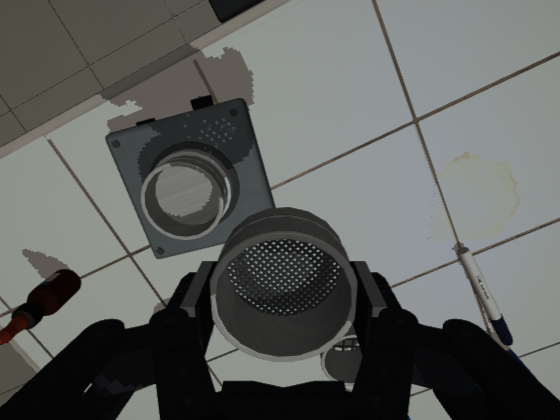

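The fine sieve is held upright at (283,285). The pan shows seated in the ring at (185,195), and the bottle and marker are unmoved.

Call:
{"op": "jog_arm", "data": {
  "rows": [-1, -0.012, -0.022, 0, 0, 0.018, 0, -1, -0.011, -0.022, 0, 0, 0, 0, -1, -0.011, -0.022, 0, 0, 0, 0, -1, 0, 0, 0, 0, 0, 0, -1, 0, 0, -0.02, 0, 0, 0, -1, 0, 0, -0.02, 0, 0, 0, -1, 0, 0, -0.01, 0, 0, 0, -1, 0, 0, 0, 0, 0, 0]
}}

```text
t: 12.4
eef_pos: [0.4314, -0.1899, 0.119]
ee_rot: [[0.004, -0.907, 0.422], [0.004, 0.422, 0.907], [-1.0, -0.002, 0.006]]
ft_force: [-0.6, -1.1, -1.1]
grip_width: 0.0576
```

Call:
{"op": "jog_arm", "data": {
  "rows": [-1, -0.003, -0.0108, 0, -0.004, 0.004, 0, -1, 0, 0, 0, 0, 0, 0, -1, 0, 0, -0.01, 0, 0, 0, -1, 0, 0, -0.007, 0, 0, 0, -1, 0, 0, 0, 0, 0, 0, -1, 0, 0, 0, 0, 0, 0, -1, 0, 0, 0, 0, 0, 0, -1, 0, 0, 0, 0, 0, 0]
}}

```text
t: 13.07
eef_pos: [0.4321, -0.1984, 0.1051]
ee_rot: [[0.004, -0.909, 0.417], [-0.0, 0.417, 0.909], [-1.0, -0.004, 0.002]]
ft_force: [0.7, -0.0, -1.2]
grip_width: 0.0578
```

Call:
{"op": "jog_arm", "data": {
  "rows": [-1, -0.0038, -0.0023, 0, 0, 0.004, 0, -1, 0, 0, 0, 0, 0, 0, -1, 0, 0, -0.005, 0, 0, 0, -1, 0, 0, -0.005, 0, 0, 0, -1, 0, 0, -0.004, 0, 0, 0, -1, 0, 0, 0, 0, 0, 0, -1, 0, 0, 0, 0, 0, 0, -1, 0, 0, 0, 0, 0, 0]
}}

```text
t: 13.73
eef_pos: [0.428, -0.2011, 0.0902]
ee_rot: [[0.001, -0.909, 0.417], [-0.001, 0.417, 0.909], [-1.0, -0.001, -0.0]]
ft_force: [-0.2, 0.7, -0.6]
grip_width: 0.0573
```

Aligned to within 0.5 mm; inserting now.

Call:
{"op": "jog_arm", "data": {
  "rows": [-1, 0, 0, -0.004, 0, 0, 0, -1, 0, 0, -0.004, 0, 0, 0, -1, 0, 0, -0.003, 0, 0, 0, -1, 0, 0, -0.001, 0, 0, 0, -1, 0, 0, 0, 0, 0, 0, -1, 0, 0, 0, 0, 0, 0, -1, 0, 0, 0, 0, 0, 0, -1, 0, 0, 0, 0, 0, 0]
}}

```text
t: 14.4
eef_pos: [0.4284, -0.2012, 0.0774]
ee_rot: [[0.001, -0.909, 0.417], [-0.001, 0.417, 0.909], [-1.0, -0.002, -0.0]]
ft_force: [-0.2, -0.4, -1.0]
grip_width: 0.0575
```

Call:
{"op": "jog_arm", "data": {
  "rows": [1, 0, 0, 0, 0, 0, 0, 1, 0, 0, 0, 0, 0, 0, 1, 0, 0, 0, 0, 0, 0, 1, 0, 0, 0, 0, 0, 0, 1, 0, 0, 0.01, 0, 0, 0, 1, 0, 0, 0.03, 0, 0, 0, 1, 0, 0, 0.03, 0, 0, 0, 1, 0, 0, 0.03, 0, 0, 0]
}}

```text
t: 15.07
eef_pos: [0.4247, -0.1993, 0.1751]
ee_rot: [[-0.01, -0.909, 0.416], [0.005, 0.416, 0.909], [-1.0, 0.011, 0.0]]
ft_force: [0.9, -0.3, -0.9]
grip_width: 0.0856
```

Call:
{"op": "jog_arm", "data": {
  "rows": [1, 0.02, 0.005, 0.02, 0, 0, 0, 1, 0.03, 0.005, 0.02, 0, 0, 0, 1, 0.03, 0.005, 0, 0, 0, 0, 1, 0.03, 0.005, 0, 0, 0, 0, 1, 0.01, 0.005, 0, 0, 0, 0, 1, 0, 0, 0, 0, 0, 0, 1, 0, 0, 0, 0, 0, 0, 1, 0, 0, 0, 0, 0, 0]
}}

```text
t: 15.73
eef_pos: [0.5483, -0.1744, 0.2252]
ee_rot: [[-0.001, -0.908, 0.42], [0.0, 0.42, 0.908], [-1.0, 0.001, -0.0]]
ft_force: [-0.6, 0.0, 0.0]
grip_width: 0.0849
```

```bash
python3 -c "
from h import *
s=look('w4.png',['coarse'])
rim(s,(.4254,-.2005),.102,name='fine seated?')"
```

```text
tcp [ 0.5483 -0.1744  0.2252] t 15.73
345 246 coarse c [ 0.6339 -0.147 ] z 0.0513 n 662 r [0.0267 0.0283 0.03  ] mec [ 0.6346 -0.1472]
fine seated? c [ 0.4266 -0.2008] z 0.1015 n 1410 r [0.0268 0.0283 0.03  ] mec [ 0.4263 -0.2011]
```

The fine sieve is seated (rim 0.1015 m against 0.102). The coarse sieve is next.

Call:
{"op": "jog_arm", "data": {
  "rows": [1, 0.021, 0.007, -0.005, 0, 0, 0, 1, 0.021, 0.007, -0.02, 0, 0, 0, 1, 0.021, 0.007, -0.02, 0, 0, 0, 1, 0.022, 0.007, -0.02, 0, 0, 0, 1, 0, 0, -0.02, 0, 0, 0, 1, 0, 0, -0.02, 0, 0, 0, 1, 0, 0, -0.01, 0, 0, 0, 1, 0, 0, 0, 0, 0, 0]
}}

```text
t: 16.45
eef_pos: [0.6262, -0.1534, 0.1072]
ee_rot: [[-0.005, -0.902, 0.431], [-0.005, 0.431, 0.902], [-1.0, 0.002, -0.007]]
ft_force: [-0.4, 0.2, -0.1]
grip_width: 0.085
```

Call:
{"op": "jog_arm", "data": {
  "rows": [1, 0.0077, 0.0066, 0, 0.005, -0.005, 0, 1, 0, 0, 0, 0, 0, 0, 1, 0, 0, -0.015, 0, 0, 0, 1, 0, 0, -0.015, 0, 0, 0, 1, 0, 0, -0.015, 0, 0, 0, 1, 0, 0, 0, 0, 0, 0, 1, 0, 0, 0, 0, 0, 0, 1, 0, 0, 0, 0, 0, 0]
}}

```text
t: 17.12
eef_pos: [0.6376, -0.1495, 0.0719]
ee_rot: [[0.013, -0.901, 0.434], [-0.003, 0.434, 0.901], [-1.0, -0.013, 0.003]]
ft_force: [-0.1, -0.2, -0.5]
grip_width: 0.085
```

Call:
{"op": "jog_arm", "data": {
  "rows": [1, -0.0037, 0.0026, 0, 0.003, 0.013, 0, 1, 0, 0, 0, 0, 0, 0, 1, 0, 0, -0.015, 0, 0, 0, 1, 0, 0, -0.015, 0, 0, 0, 1, 0, 0, -0.015, 0, 0, 0, 1, 0, 0, -0.004, 0, 0, 0, 1, 0, 0, 0, 0, 0, 0, 1, 0, 0, 0, 0, 0, 0]
}}

```text
t: 17.78
eef_pos: [0.6382, -0.1472, 0.0305]
ee_rot: [[0.011, -0.901, 0.435], [-0.003, 0.435, 0.901], [-1.0, -0.011, 0.003]]
ft_force: [-0.6, -0.1, 0.6]
grip_width: 0.0855
```

Call:
{"op": "jog_arm", "data": {
  "rows": [1, -0.004, 0, 0, 0.002, 0.011, 0, 1, 0, 0, 0, 0, 0, 0, 1, 0, 0, -0.007, 0, 0, 0, 1, 0, 0, -0.003, 0, 0, 0, -1, 0, 0, 0, 0, 0, 0, -1, 0, 0, 0, 0, 0, 0, -1, 0, 0, 0, 0, 0, 0, -1, 0, 0, 0, 0, 0, 0]
}}

```text
t: 18.45
eef_pos: [0.636, -0.1477, 0.0239]
ee_rot: [[0.005, -0.9, 0.435], [-0.002, 0.435, 0.9], [-1.0, -0.005, 0.001]]
ft_force: [-0.5, 0.4, -1.3]
grip_width: 0.0573
```

Call:
{"op": "jog_arm", "data": {
  "rows": [-1, 0, 0, 0, 0, 0, 0, -1, 0, 0, 0, 0, 0, 0, -1, 0, 0, 0.01, 0, 0, 0, -1, 0, 0, 0.025, 0, 0, 0, -1, 0, 0, 0.035, 0, 0, 0, -1, 0, 0, 0.035, 0, 0, 0, -1, 0, 0, 0.035, 0, 0, 0, -1, 0, 0, 0.015, 0, 0, 0]
}}

```text
t: 19.12
eef_pos: [0.6301, -0.1463, 0.1813]
ee_rot: [[-0.009, -0.901, 0.434], [0.002, 0.434, 0.901], [-1.0, 0.009, -0.002]]
ft_force: [0.9, -0.1, -0.8]
grip_width: 0.0578
```

Call:
{"op": "jog_arm", "data": {
  "rows": [-1, -0.027, 0, 0.005, 0, -0.009, 0, -1, -0.027, 0, 0.005, 0, 0, 0, -1, -0.027, 0.002, 0, 0, 0, 0, -1, -0.027, 0.002, 0, 0, 0, 0, -1, -0.027, 0.002, 0, 0, 0, 0, -1, -0.027, 0, 0, 0, 0, 0, -1, 0, 0, 0, 0, 0, 0, -1, 0, 0, 0, 0, 0, 0]
}}

```text
t: 19.78
eef_pos: [0.4634, -0.1392, 0.2038]
ee_rot: [[0.017, -0.901, 0.433], [-0.002, 0.433, 0.901], [-1.0, -0.016, 0.005]]
ft_force: [0.6, 0.2, -0.7]
grip_width: 0.0574
```

```bash
python3 -c "
from h import *
held('w5.png',.052,.102,.0235)"
```

```text
tcp [ 0.4634 -0.1392  0.2038] t 19.78
stack c [ 0.426  -0.2005] z 0.1013 n 1228 r [0.0268 0.0282 0.03  ] mec [ 0.4266 -0.201 ]
held c [ 0.461  -0.1393] z 0.2315 n 5003 r [0.0267 0.0283 0.0359] mec [ 0.4567 -0.1372]
target tcp [ 0.4285 -0.2004]
```

View pics/w5.png

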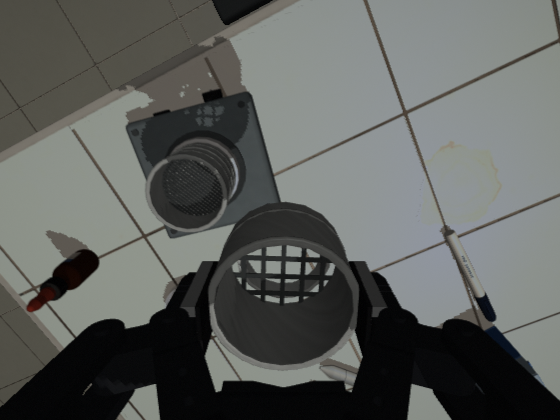

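The coarse sieve (open grid) is held at (283,290), and the fine sieve is seated at (190,190). The target TCP is (0.428, −0.2005), and the seated TCP height should be about 0.118.

Call:
{"op": "jog_arm", "data": {
  "rows": [-1, -0.012, -0.021, 0, 0, 0.017, 0, -1, -0.012, -0.021, 0, 0, 0, 0, -1, -0.012, -0.021, 0, 0, 0, 0, -1, 0, 0, 0, 0, 0, 0, -1, 0, 0, -0.02, 0, 0, 0, -1, 0, 0, -0.02, 0, 0, 0, -1, 0, 0, -0.005, 0, 0, 0, -1, 0, 0, 0, 0, 0, 0]
}}

```text
t: 20.5
eef_pos: [0.4352, -0.2054, 0.1606]
ee_rot: [[0.008, -0.903, 0.43], [-0.004, 0.43, 0.903], [-1.0, -0.009, -0.0]]
ft_force: [-0.3, -0.1, -0.4]
grip_width: 0.0576
```

Call:
{"op": "jog_arm", "data": {
  "rows": [-1, -0.007, 0.005, 0, 0.003, 0.008, 0, -1, 0, 0, 0, 0, 0, 0, -1, 0, 0, -0.01, 0, 0, 0, -1, 0, 0, -0.005, 0, 0, 0, -1, 0, 0, 0, 0, 0, 0, -1, 0, 0, 0, 0, 0, 0, -1, 0, 0, 0, 0, 0, 0, -1, 0, 0, 0, 0, 0, 0]
}}

```text
t: 21.17
eef_pos: [0.4307, -0.199, 0.1468]
ee_rot: [[0.003, -0.904, 0.427], [-0.002, 0.427, 0.904], [-1.0, -0.003, -0.0]]
ft_force: [0.0, 0.0, -0.3]
grip_width: 0.0578
```

Call:
{"op": "jog_arm", "data": {
  "rows": [-1, -0.0027, -0.0015, 0, 0.001, 0.003, 0, -1, 0, 0, 0, 0, 0, 0, -1, 0, 0, -0.006, 0, 0, 0, -1, 0, 0, -0.005, 0, 0, 0, -1, 0, 0, -0.004, 0, 0, 0, -1, 0, 0, 0, 0, 0, 0, -1, 0, 0, 0, 0, 0, 0, -1, 0, 0, 0, 0, 0, 0]
}}

```text
t: 21.83
eef_pos: [0.4276, -0.201, 0.1303]
ee_rot: [[-0.0, -0.904, 0.428], [-0.001, 0.428, 0.904], [-1.0, 0.0, -0.001]]
ft_force: [-0.1, -0.5, -0.6]
grip_width: 0.0576
```

Call:
{"op": "jog_arm", "data": {
  "rows": [-1, 0.0003, 0.0004, -0.005, 0, 0, 0, -1, 0, 0, -0.005, 0, 0, 0, -1, 0, 0, -0.002, 0, 0, 0, -1, 0, 0, -0.001, 0, 0, 0, -1, 0, 0, 0, 0, 0, 0, -1, 0, 0, 0, 0, 0, 0, -1, 0, 0, 0, 0, 0, 0, -1, 0, 0, 0, 0, 0, 0]
}}

```text
t: 22.5
eef_pos: [0.429, -0.2007, 0.1175]
ee_rot: [[0.002, -0.904, 0.428], [-0.002, 0.428, 0.904], [-1.0, -0.003, -0.001]]
ft_force: [-0.9, 0.1, 1.1]
grip_width: 0.0577
```

Call:
{"op": "jog_arm", "data": {
  "rows": [1, 0, 0, 0, 0, 0, 0, 1, 0, 0, 0, 0, 0, 0, 1, 0, 0, 0, 0, 0, 0, 1, 0, 0, 0, 0, 0, 0, 1, 0, 0, 0.01, 0, 0, 0, 1, 0, 0, 0.03, 0, 0, 0, 1, 0, 0, 0.03, 0, 0, 0, 1, 0, 0, 0.03, 0, 0, 0]
}}

```text
t: 23.17
eef_pos: [0.4249, -0.1989, 0.2146]
ee_rot: [[-0.01, -0.904, 0.427], [0.004, 0.427, 0.904], [-1.0, 0.011, -0.001]]
ft_force: [1.0, 0.2, -0.2]
grip_width: 0.0856
```

Call:
{"op": "jog_arm", "data": {
  "rows": [1, 0, 0.01, 0.03, 0, 0, 0, 1, 0, 0.03, 0.01, 0, 0, 0, 1, 0, 0.03, 0, 0, 0, 0, 1, 0, 0.03, 0, 0, 0, 0, 1, 0, 0.01, 0, 0, 0, 0, 1, 0, 0, 0, 0, 0, 0, 1, 0, 0, 0, 0, 0, 0, 1, 0, 0, 0, 0, 0, 0]
}}

```text
t: 23.83
eef_pos: [0.4271, -0.0874, 0.2646]
ee_rot: [[0.004, -0.902, 0.431], [-0.001, 0.431, 0.902], [-1.0, -0.004, 0.001]]
ft_force: [0.4, -0.3, -0.6]
grip_width: 0.0856
```

```bash
python3 -c "
from h import *
st=ctrl.state();print(st['eef_pos'])
s=snap('wrist','w6.png')
rim(s,(.4265,-.2005),.146,name='coarse seated?')
L=(.4715,.1955)
print('lid px',px(s,(*L,.034)),px(s,(*L,.013)))
rim(s,L,.0105,R=.025,name='lidplate')"
```

```text
[ 0.42705664 -0.08743921  0.26459517]
coarse seated? c [ 0.4273 -0.2003] z 0.1452 n 840 r [0.0266 0.0283 0.0299] mec [ 0.4272 -0.2009]
lid px (np.float64(551.4669969010557), np.float64(90.01644212392158)) (np.float64(537.133690611745), np.float64(90.06758011974425))
lidplate c [0.4732 0.1966] z 0.0131 n 1996 r [0.0108 0.0225 0.0304] mec [0.4725 0.1947]
```

View pics/w6.png

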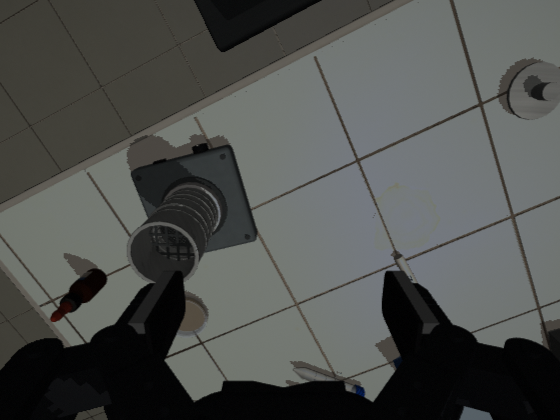

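The coarse sieve is seated at (160,250) with its rim at 0.1452 m against 0.146. The lid is at (537,90), and the petri dish at (190,313) is unmoved. I go to the lid now.

Call:
{"op": "jog_arm", "data": {
  "rows": [1, 0.005, 0.035, 0, 0, 0, 0, 1, 0.005, 0.035, 0, 0, 0, 0, 1, 0.005, 0.035, 0, 0, 0, 0, 1, 0.005, 0.035, -0.015, 0, 0, 0, 1, 0.005, 0.035, -0.02, 0, 0, 0, 1, 0.005, 0.035, -0.02, 0, 0, 0, 1, 0.005, 0.02, -0.02, 0, 0, 0, 1, 0, 0, 0, 0, 0, 0]
}}

```text
t: 24.55
eef_pos: [0.4661, 0.1388, 0.186]
ee_rot: [[0.007, -0.889, 0.457], [-0.004, 0.457, 0.89], [-1.0, -0.008, 0.0]]
ft_force: [-0.7, -0.0, -1.3]
grip_width: 0.0856
```

```bash
python3 -c "
from h import *
st=ctrl.state();print(st['eef_pos'])
s=snap('wrist','w7.png')
L=(.472,.1955)
print('lid px',px(s,(*L,.034)))
X=pts(s); m=(np.hypot(X[...,0]-L[0],X[...,1]-L[1])<.045)&(s['depth']>0)
k=X[m&(X[...,2]>.030)]; print('knob',len(k),k.mean(0),cv2.minEnclosingCircle(k[:,:2].astype(np.float32)),np.percentile(k[:,2],[50,98]))
p=X[m&(abs(X[...,2]-.013)<.003)]; print('plate',len(p),cv2.minEnclosingCircle(p[:,:2].astype(np.float32)),np.median(p[:,2]))"
```

```text
[0.46614975 0.13877408 0.18597668]
lid px (np.float64(345.8901996902387), np.float64(163.6737489060266))
knob 18568 [0.47761372 0.18329036 0.24740681] ((0.47800856828689575, 0.17871500551700592), 0.03270972520112991) [0.25366449 0.27400832]
plate 2816 ((0.47222018241882324, 0.19520194828510284), 0.030007148161530495) 0.01302462584396702
```

Call:
{"op": "jog_arm", "data": {
  "rows": [1, 0.003, 0.028, 0, 0.003, 0.007, 0, 1, 0.003, 0.028, 0, 0, 0, 0, 1, 0, 0.003, -0.01, 0, 0, 0, 1, 0, 0, -0.03, 0, 0, 0, 1, 0, 0, -0.03, 0, 0, 0, 1, 0, 0, -0.03, 0, 0, 0, 1, 0, 0, -0.01, 0, 0, 0, 1, 0, 0, 0, 0, 0, 0]
}}

```text
t: 25.27
eef_pos: [0.4804, 0.1812, 0.0764]
ee_rot: [[0.007, -0.879, 0.476], [-0.008, 0.476, 0.879], [-1.0, -0.01, -0.003]]
ft_force: [-0.2, 0.6, -0.5]
grip_width: 0.0855
```

Call:
{"op": "jog_arm", "data": {
  "rows": [1, -0.008, 0.014, 0, 0.006, 0.007, 0, 1, 0, 0, 0, 0, 0, 0, 1, 0, 0, -0.015, 0, 0, 0, 1, 0, 0, -0.015, 0, 0, 0, 1, 0, 0, 0, 0, 0, 0, 1, 0, 0, 0, 0, 0, 0, 1, 0, 0, 0, 0, 0, 0, 1, 0, 0, 0, 0, 0, 0]
}}

```text
t: 25.93
eef_pos: [0.4779, 0.1911, 0.0535]
ee_rot: [[0.01, -0.875, 0.484], [-0.001, 0.484, 0.875], [-1.0, -0.009, 0.004]]
ft_force: [0.0, -0.1, -0.6]
grip_width: 0.0856
```

Call:
{"op": "jog_arm", "data": {
  "rows": [1, -0.006, 0.0045, 0, 0, 0.01, 0, 1, 0, 0, 0, 0, 0, 0, 1, 0, 0, -0.012, 0, 0, 0, 1, 0, 0, -0.012, 0, 0, 0, 1, 0, 0, -0.006, 0, 0, 0, 1, 0, 0, 0, 0, 0, 0, 1, 0, 0, 0, 0, 0, 0, 1, 0, 0, 0, 0, 0, 0]
}}

```text
t: 26.6
eef_pos: [0.4731, 0.1978, 0.0271]
ee_rot: [[0.005, -0.875, 0.483], [0.001, 0.483, 0.876], [-1.0, -0.004, 0.004]]
ft_force: [-0.2, -0.1, 0.3]
grip_width: 0.0852
```

Call:
{"op": "jog_arm", "data": {
  "rows": [1, -0.001, -0.0026, 0, 0, 0.005, 0, 1, 0, 0, 0, 0, 0, 0, 1, 0, 0, -0.006, 0, 0, 0, 1, 0, 0, -0.004, 0, 0, 0, 1, 0, 0, 0, 0, 0, 0, -0.2, 0, 0, 0, 0, 0, 0, -0.2, 0, 0, 0, 0, 0, 0, -0.2, 0, 0, 0, 0, 0, 0]
}}

```text
t: 27.27
eef_pos: [0.4728, 0.1951, 0.0174]
ee_rot: [[0.001, -0.875, 0.484], [0.002, 0.484, 0.875], [-1.0, 0.0, 0.002]]
ft_force: [-0.2, -0.5, -0.2]
grip_width: 0.0516
```

Call:
{"op": "jog_arm", "data": {
  "rows": [-1, 0, 0, 0, 0, 0, 0, -1, 0, 0, 0, 0, 0, 0, -1, 0, 0, 0, 0, 0, 0, -1, 0, 0, 0, 0, 0, 0, -1, 0, 0, 0, 0, 0, 0, -1, 0, 0, 0, 0, 0, 0, -1, 0, 0, 0, 0, 0, 0, -1, 0, 0, 0, 0, 0, 0]
}}

```text
t: 27.93
eef_pos: [0.4728, 0.1952, 0.0177]
ee_rot: [[0.001, -0.875, 0.484], [0.002, 0.484, 0.875], [-1.0, -0.0, 0.003]]
ft_force: [0.5, -0.0, -0.5]
grip_width: 0.0156
```

Call:
{"op": "jog_arm", "data": {
  "rows": [-1, 0, 0, 0.01, 0, 0, 0, -1, 0, 0, 0.025, 0, 0, 0, -1, 0, 0, 0.03, 0, 0, 0, -1, 0, 0, 0.03, 0, 0, 0, -1, 0, 0, 0.03, 0, 0, 0, -1, 0, 0, 0.03, 0, 0, 0, -1, 0, 0, 0.03, 0, 0, 0, -1, 0, 0, 0.015, 0, 0, 0]
}}

```text
t: 28.6
eef_pos: [0.4662, 0.1934, 0.2265]
ee_rot: [[-0.01, -0.877, 0.481], [-0.001, 0.481, 0.877], [-1.0, 0.008, -0.006]]
ft_force: [0.7, 0.2, -0.6]
grip_width: 0.015
```

Call:
{"op": "jog_arm", "data": {
  "rows": [-1, 0, -0.015, 0.005, 0, 0, 0, -1, 0, -0.03, 0.005, 0, 0, 0, -1, 0, -0.03, 0, 0, 0, 0, -1, 0, -0.03, 0, 0, 0, 0, -1, 0, -0.03, 0, 0, 0, 0, -1, 0, -0.03, 0, 0, 0, 0, -1, 0, -0.03, 0, 0, 0, 0, -1, 0, -0.03, 0, 0, 0, 0]
}}

```text
t: 29.27
eef_pos: [0.4632, -0.0299, 0.2495]
ee_rot: [[0.004, -0.885, 0.466], [0.008, 0.466, 0.885], [-1.0, 0.0, 0.009]]
ft_force: [0.6, 0.2, -2.0]
grip_width: 0.0153
```

Call:
{"op": "jog_arm", "data": {
  "rows": [-1, 0, -0.03, -0.002, 0, 0, 0, -1, 0, -0.03, -0.002, 0, 0, 0, -1, 0, -0.03, -0.002, 0, 0, 0, -1, 0, -0.012, -0.002, 0, 0, 0, -1, 0, 0, 0, 0, 0, 0, -1, 0, 0, 0, 0, 0, 0, -1, 0, 0, 0, 0, 0, 0, -1, 0, 0, 0, 0, 0, 0]
}}

```text
t: 29.93
eef_pos: [0.4586, -0.1413, 0.2458]
ee_rot: [[0.005, -0.881, 0.473], [0.006, 0.473, 0.881], [-1.0, -0.002, 0.008]]
ft_force: [-0.1, -0.3, -1.2]
grip_width: 0.0153
```

```bash
python3 -c "
from h import *
s=snap('wrist','w8.png'); st=ctrl.state(); p=st['eef_pos'];print(p)
c=rim(s,(.4270,-.2003),.146,name='stack')
X=pts(s); m=(np.hypot(X[...,0]-p[0],X[...,1]-p[1])<.05)&(s['depth']>0)
z=X[m][:,2]-p[2]; print(np.histogram(z[(z>-.03)&(z<.02)],bins=25,range=(-.03,.02))[0])
q=X[m&(abs(X[...,2]-(p[2]-.0175+.013))<.003)]
f=cv2.minEnclosingCircle(q[:,:2].astype(np.float32)); print('lid',len(q),f,'z',np.median(q[:,2]))
r=q[:,:2]
A=np.c_[q[:,:2]-q[:,:2].mean(0),np.ones(len(q))]; print('slope',np.linalg.lstsq(A,q[:,2],rcond=None)[0])
print('target',c+p[:2]-f[0])"
```

```text
[ 0.45871052 -0.14099079  0.2458143 ]
stack c [ 0.4274 -0.2006] z 0.1454 n 1221 r [0.0267 0.0282 0.0299] mec [ 0.4277 -0.2011]
[   0    0    0    0    0    0    0    0    0    1   80  352 4961  711
   27    7   76  141  208  206  209  245  878  661  201]
lid 5983 ((0.4579797387123108, -0.14174805581569672), 0.03024350106716156) z 0.24102407687626648
slope [0.00646602 0.00547879 0.24100844]
target [ 0.42808858 -0.1997945 ]
```

View pics/w8.png

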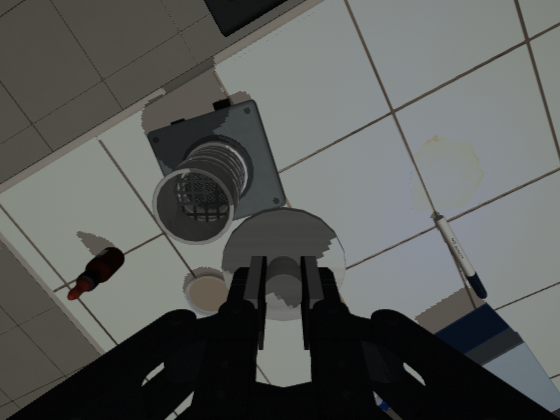

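The lid is held level at (284,262), and the stack rim shows at (196,203). The target TCP is (0.428, −0.200), with seated TCP z about 0.1555.

Call:
{"op": "jog_arm", "data": {
  "rows": [-1, -0.011, -0.02, 0, -0.006, 0.005, 0, -1, -0.01, -0.02, 0, 0, 0, 0, -1, -0.01, -0.02, 0, 0, 0, 0, -1, 0, 0, 0, 0, 0, 0, -1, 0, 0, -0.02, 0, 0, 0, -1, 0, 0, -0.02, 0, 0, 0, -1, 0, 0, -0.01, 0, 0, 0, -1, 0, 0, 0, 0, 0, 0]
}}

```text
t: 30.65
eef_pos: [0.4306, -0.1922, 0.197]
ee_rot: [[0.007, -0.89, 0.455], [0.002, 0.455, 0.89], [-1.0, -0.005, 0.005]]
ft_force: [-0.3, 0.0, -1.9]
grip_width: 0.0154
```

Call:
{"op": "jog_arm", "data": {
  "rows": [-1, -0.0025, -0.0078, 0, -0.002, 0.007, 0, -1, 0, 0, 0, 0, 0, 0, -1, 0, 0, -0.01, 0, 0, 0, -1, 0, 0, -0.006, 0, 0, 0, -1, 0, 0, 0, 0, 0, 0, -1, 0, 0, 0, 0, 0, 0, -1, 0, 0, 0, 0, 0, 0, -1, 0, 0, 0, 0, 0, 0]
}}

```text
t: 31.32
eef_pos: [0.4303, -0.1982, 0.182]
ee_rot: [[0.002, -0.893, 0.451], [-0.001, 0.451, 0.893], [-1.0, -0.002, 0.0]]
ft_force: [0.1, 0.9, -0.9]
grip_width: 0.0153
```

Call:
{"op": "jog_arm", "data": {
  "rows": [-1, -0.0023, -0.0017, 0, 0, 0.002, 0, -1, 0, 0, 0, 0, 0, 0, -1, 0, 0, -0.006, 0, 0, 0, -1, 0, 0, -0.005, 0, 0, 0, -1, 0, 0, -0.003, 0, 0, 0, -1, 0, 0, 0, 0, 0, 0, -1, 0, 0, 0, 0, 0, 0, -1, 0, 0, 0, 0, 0, 0]
}}

```text
t: 31.98
eef_pos: [0.4277, -0.2002, 0.1666]
ee_rot: [[0.0, -0.892, 0.451], [-0.001, 0.451, 0.892], [-1.0, -0.001, -0.001]]
ft_force: [1.0, 0.5, -1.7]
grip_width: 0.0152
```

Call:
{"op": "jog_arm", "data": {
  "rows": [-1, 0.0003, 0.0002, -0.005, 0, 0, 0, -1, 0, 0, -0.004, 0, 0, 0, -1, 0, 0, -0.002, 0, 0, 0, -1, 0, 0, 0, 0, 0, 0, -1, 0, 0, 0, 0, 0, 0, -1, 0, 0, 0, 0, 0, 0, -1, 0, 0, 0, 0, 0, 0, -1, 0, 0, 0, 0, 0, 0]
}}

```text
t: 32.65
eef_pos: [0.4287, -0.2002, 0.1556]
ee_rot: [[0.002, -0.892, 0.451], [-0.002, 0.451, 0.892], [-1.0, -0.003, -0.001]]
ft_force: [-1.1, 0.9, 1.7]
grip_width: 0.0153
```

Call:
{"op": "jog_arm", "data": {
  "rows": [1, 0, 0, 0, 0, 0, 0, 1, 0, 0, 0, 0, 0, 0, 1, 0, 0, 0, 0, 0, 0, 1, 0, 0, 0, 0, 0, 0, 1, 0, 0, 0, 0, 0, 0, 1, 0, 0, 0, 0, 0, 0, 1, 0, 0, 0.01, 0, 0, 0, 1, 0, 0, 0.02, 0, 0, 0]
}}

```text
t: 33.32
eef_pos: [0.4273, -0.1996, 0.1829]
ee_rot: [[-0.003, -0.893, 0.451], [0.0, 0.451, 0.893], [-1.0, 0.003, -0.001]]
ft_force: [0.8, -0.4, 0.4]
grip_width: 0.0853
```

Call:
{"op": "jog_arm", "data": {
  "rows": [1, 0, 0, 0.03, 0, 0, 0, 1, 0, 0, 0.03, 0, 0, 0, 1, 0.01, 0.03, 0.02, 0, 0, 0, 1, 0.01, 0.03, 0, 0, 0, 0, 1, 0.01, 0.03, 0, 0, 0, 0, 1, 0, 0.02, 0, 0, 0, 0, 1, 0, 0, 0, 0, 0, 0, 1, 0, 0, 0, 0, 0, 0]
}}

```text
t: 33.98
eef_pos: [0.4588, -0.0865, 0.2712]
ee_rot: [[0.005, -0.89, 0.455], [-0.001, 0.455, 0.89], [-1.0, -0.005, 0.001]]
ft_force: [0.1, -0.6, 0.3]
grip_width: 0.0857
```

Run:
```python
from h import *
import pickle
st=ctrl.state(); print(st['t'],st['eef_pos'])
s=snap('wrist'); X=pts(s); c=(.4275,-.2005)
q=X[(np.hypot(X[...,0]-c[0],X[...,1]-c[1])<.04)&(abs(X[...,2]-.151)<.004)&(s['depth']>0)]
print('lid plate',len(q),cv2.minEnclosingCircle(q[:,:2].astype(np.float32)),np.median(q[:,2]))
f=q[:,:2]-q[:,:2].mean(0); print('slope',np.linalg.lstsq(np.c_[f,np.ones(len(q))],q[:,2],rcond=None)[0][:2])
k=X[(np.hypot(X[...,0]-c[0],X[...,1]-c[1])<.02)&(X[...,2]>.162)&(X[...,2]<.18)]; print('knob top',np.percentile(k[:,2],95))
a=snap('scene'); t=snap('top')
A0,B0,_=pickle.load(open('s0.pkl','rb'))
for n,g,z in(('petri',(.559,-.299),.006),('marker',(.661,-.002),.006),('bottle',(.457,-.380),.04)):
    for v,o,w in(('scene',A0,a),('top',B0,t)):
        r=[]
        for i in(o,w):
            Y=pts(i); r.append(Y[(np.hypot(Y[...,0]-g[0],Y[...,1]-g[1])<.07)&(Y[...,2]>z)&(Y[...,2]<.1)])
        print(n,v,len(r[0]),len(r[1]),(np.median(r[1],0)-np.median(r[0],0)).round(4) if len(r[1]) else '')
u,v=map(int,px(a,(.4275,-.2,.09)))
cv2.imwrite('pics/end.png',cv2.resize(a['color'][max(0,v-90):v+90,u-120:u+120,::-1],(720,540),interpolation=cv2.INTER_CUBIC))
```

```text
33.9833 [ 0.45875011 -0.08652169  0.2712084 ]
lid plate 3327 ((0.427600234746933, -0.20048512518405914), 0.030430834740400314) 0.1509033837476661
slope [ 0.00145287 -0.00543119]
knob top 0.17254955384891899
petri scene 363 357 [-0.     -0.0003  0.    ]
petri top 594 596 [ 0.      0.0002 -0.0001]
marker scene 120 121 [0.0048 0.0003 0.0001]
marker top 280 240 [0.0092 0.0009 0.0003]
bottle scene 220 219 [-0.     -0.0003 -0.0004]
bottle top 134 133 [0.0005 0.0002 0.    ]
```

View pics/end.png

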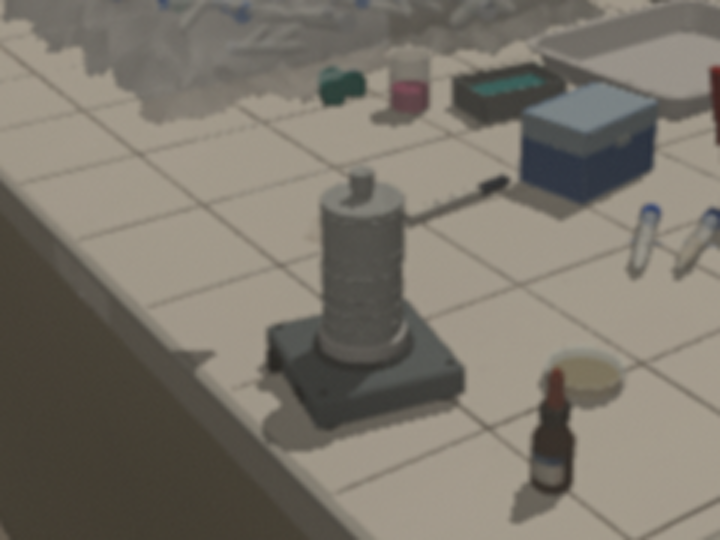

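The stack stands straight and closed, with the knob at (362,182) and the ring at (363,340). The lid plate is at 0.1509 m (0.151 expected) and level to 0.006 rad. The gripper is clear, so I hand in.

```bash
python3 -c "
from h import *
print(finish_job())"
```

```text
the job is handed in; nothing more can be done
None
```

The sieve stack is built on the shaker: pan, fine sieve, coarse sieve and lid, each set in place, released and checked with the wrist camera. I handed the job in at about 34 s of the 128 s allowed; the hand-in gave no verdict.

| Part | Level measured | Height found (mm) | Expected when seated (mm) |
|---|---|---|---|
| pan | rim | 71.4 | 72 |
| fine sieve | rim | 101.5 | 102 |
| coarse sieve | rim | 145.2 | 146 |
| lid | plate top | 150.9 | 151 |

- **Alignment:** each part's axis is within about 1.5 mm of the one below. The lid's slope is about 0.006 rad against the 0.06 limit. I did not measure the tilt of the other three parts after placing, but the last picture shows the stack straight.
- **Bystanders:** the petri dish and bottle measured unmoved to within 0.5 mm.
- **One check disagreed:** the marker's median point differed by 5 mm in the scene view and 9 mm in the top view. I put this down to the stack or arm hiding part of it, since the gripper never came near it. Either figure is well inside the 30 mm limit.
- **Hand-in state:** the gripper was open and clear of the stack.

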